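# Film the finished ring on its ring stick

## Task

Wake the phone, switch on its lamp and start recording by pressing the three keys of the key pad right down, one at a time from the largest to the smallest, letting each come up before the next. Then draw the ring stick out of the leaning rack and hold it up for the phone: upright with the handle uppermost, over the middle of the round felt mat, its thin end about 8 cm above the mat. Finish still holding it there, still and steady, without touching the mat, tripod or phone, and leave the other tools and things where they are.

Things in the scene. Friction and masses are not known exactly. Their poses are not given: they have to be found in the camera images.
- rack: wooden tool rack, fixed: a block with three square sockets (24 mm wide, 100 mm deep along their axis) in a row, 75 mm apart along the rack's y axis, all leaning 35 degrees from upright towards the rack's +x. Origin under the block on the table; base 150 x 210 mm; highest edge about 135 mm above the table
- stick: ring stick, 235 mm long, about 0.2 kg, the longest thing in the rack: a round steel taper (16 mm across at the thin end, 24 mm at the handle) with a brass ring (31 mm) fixed on it 131 mm from the thin end, then a straight round wooden handle, 25 mm across, 85 mm long. It leans in any one of the three sockets, thin end down. Origin at the thin end, z axis along the stick towards the handle
- stick_grip (a point): point on the axis of the ring stick's handle, 193 mm from the thin end, 42 mm from the handle's end; z axis along the stick towards the handle. The handle can be pinched across, fingers closing along the rack's y axis, the gripper pointing straight down
- stick_tip (a point): centre of the ring stick's thin end, 100 mm deep in its socket. The stick must be drawn out along its own length, 105 mm or more, before it is turned or moved sideways
- pad: grey key pad, fixed, 210 x 75 mm and 22 mm high, three round white keys in a row along its x axis, 65 mm apart, in any order of size. Origin under its centre
- film_set: filming corner, fixed: a round grey felt mat (140 mm across, 4 mm thick) whose centre is the origin, and 200 mm from it along the body's +y a small tripod (legs spread 75 mm about its middle) with a phone 150 mm wide, held crosswise, its top 250 mm above the table, looking at the space over the mat
- mat_mid (a point): centre of the felt mat's upper face
- clamp: wooden ring clamp standing in the rack: 158 mm long, all wood with a brass band, no handle; leave alone
- scraper: scraper standing in the rack: dark steel with a small mushroom-shaped dark wooden handle, 172 mm long, its top, like that of the ring clamp, under 190 mm above the table; leave alone
- mallet: wooden mallet lying on the table beyond the rack, 200 mm long; leave alone
- ring_box: dark wooden ring box, 50 x 50 x 40 mm; leave alone
- polish: small jar with a black lid, 40 mm across, 50 mm high; leave alone
- drink: drink bottle, 66 mm across, 200 mm high, beyond the key pad; leave alone
- blank: loose brass ring lying on the table near the robot, 25 mm across, 8 mm high; leave alone
- key_large_top (a point): centre of the top of the 36 mm key, 44 mm above the table when up; the key stands 10 mm above its round collar
- key_large (a joint): how far the 36 mm key is pressed, 0 (up) to 0.006 m (fully down); a spring pushes it back up; fully down takes about 4 N
- key_mid_top (a point): centre of the top of the 24 mm key, 44 mm above the table when up; the key stands 10 mm above its round collar
- key_mid (a joint): how far the 24 mm key is pressed, 0 (up) to 0.006 m (fully down); a spring pushes it back up; fully down takes about 4 N
- key_small_top (a point): centre of the top of the 14 mm key, 44 mm above the table when up; the key stands 10 mm above its round collar
- key_small (a joint): how far the 14 mm key is pressed, 0 (up) to 0.006 m (fully down); a spring pushes it back up; fully down takes about 4 N
There are look-alikes about, which are no part of the job. What is shaped like the stick but orange or turquoise is not meant.

How it is judged:
By the outcome, as a careful person would: the job done as asked, in the order asked, and still so for the second after the job is handed in, while the arm keeps its last pose, push and grip.
It also fails if it takes over 64 s, if anything falls off the work surface, if the arm or the gripper's body presses on something with over 40 N, if the wrist force passes 120 N, or if a joint passes its speed limit or range.

## Robot

A 6-joint arm with a two-finger parallel gripper is mounted at the origin on the work surface. World frame = base frame: x ahead of the robot, y to its left, z up, the work surface at z = 0. Lengths are in m, angles in rad, forces in N, time in s.
With the tool pointing down it reaches from about 0.375 to 0.9 m from the base axis. Payload 3.1 kg.
Tool frame: the origin (TCP) lies where the fingers leave the gripper's body, on its centre line; the fingertips stand 73 mm ahead of it and the grasp point (between the pads) lies 54 mm ahead of it; z points along the fingers, y is the line along which they close (so a half turn about z gives the same grasp; the last joint's range is limited). The gripper opens to 85 mm and grips with 20 to 120 N. Pads are 22 mm wide; open, the fingers measure 114 mm over their backs; the gripper's body (76 mm by 85 mm) begins 54 mm behind the grasp point. The pads swing forward as they close: fully open they stand 13 mm farther back than shut.
Start: joints at [1.083, 0.527, 1.433, -0, 1.181, -0.178], TCP at [0.191, 0.595, 0.304] pointing down, gripper open.
Joint ranges: [-3.08, 3.08], [-0.75, 2.2], [0.22, 2.44], [-1.43, 4.57], [0, 2.65], [-2.85, 2.85]. Speed limits (rad/s): [2.79, 2.79, 3.14, 3.14, 3.14, 3.14].

## Interface

Orientations are given as a unit quaternion [x, y, z, w].
In Python, from station import manip gives the robot as it stands.
- The arm moves only by the shell command python3 -m crank 'ROWS' [FORCE]. ROWS is JSON, a list of rows, each an object with "dp": the shift along the tool's x, y, z normalised to -1 to 1, where 1 is 50 cm, a list of three; "delta_rot": the turn, a rotation vector about the tool's x, y, z normalised to -1 to 1, where 1 is 2 pi rad, a list of three; "fingers": the opening, from -1 (shut) to 1 (fully open). A call has 1 to 12 rows; each row shifts and turns the commanded pose from where the row before left it, along the tool's axes as they then stand; what a row does not reach is not made up. A row lasts 1/12 s, in which the tool goes at most 41.7 mm and 7.16 degrees, less where a joint would pass 70% of its speed; a pose out of reach is approached as far as the arm can. A call with a number of a shift or a turn outside -1 to 1 is refused whole. A call with a gripper value outside its range is refused whole. The fingers move at their own pace and stop on an object; FORCE is the grip in N (left out, the last holds). Time passes only in rows, so rows that do not move let the fingers close. It gives the time, the measured TCP pose, the force, the opening and the grip force at its end, in the units of the state.
- manip.sense(): the state, without advancing time (a new reading comes with each control period).
- manip.snapshot(name): name is "side" or "top"; returns (picture, depth): 400x640x3 uint8, red, green, blue; 400x640 float32, m along the optical axis (not along the pixel's ray), 0 where there is no reading.
- manip.camera_model(name): a dict with "fx", "fy", "cx", "cy" (pixels), "k1" (the pictures are not rectified: a ray, as slopes to the right and down, at radius r is drawn at 1 + k1 r^2 times it, then the intrinsics apply), "origin" and "attitude" of the camera in the world. Camera axes: x right, y up, looking along -z (the intrinsics and any distortion apply to the point x, -y, -z); pixel columns grow to the right and rows downward; lengths in m; the calibration is good to about 2 mm. A picture is of the moment at which its call begins. camera_model takes no time and is no camera call.
- manip.sign_off(): hands the job in; it is judged then, once.
The state is a dict: "t": time; "q": joint angles; "qd": joint speeds; "tau": joint torques, N m; "tcp_pos": TCP position; "tool_rot": TCP orientation; "force": force on the tool from outside, world axes, zero at the start; "ft_torque": the same for the moment, N m; "finger_gap": opening from 0.0 (shut) to 1.0 (fully open); "gripper_force": force on a finger pad.
Only numpy, scipy, OpenCV 4.12 (cv2) and the standard library are available. Lean on these libraries where they do the work, as an engineer would, in place of code of your own. Each camera call takes 0.05 s, during which the arm holds its last target. There are 200 camera calls.

## Working session

There is one attempt and no reset: what is moved stays moved. The work goes in short steps, Python scripts to look and compute and a shell command to move; the robot and the scene stay as the last step left them, time stands still between calls to the robot, and variables do not carry over. Pictures are saved under pics/ and viewed, at most 10 in all, crops included, and the job is handed in when it is done.

```bash
ls; mkdir -p pics; cat > h.py <<'E'
import numpy as np, cv2
from station import manip
from scipy.spatial.transform import Rotation as R
def cam(n):
    c=manip.camera_model(n); a=np.array(c['attitude'],float)
    M=a if a.shape==(3,3) else R.from_quat(a).as_matrix()
    return c,M,np.array(c['origin'])
def ray(n,u,v):
    c,M,o=cam(n); x=(u-c['cx'])/c['fx']; y=(v-c['cy'])/c['fy']
    rd=np.hypot(x,y); r=rd
    for _ in range(20): r=rd/(1+c['k1']*r*r)
    s=r/rd if rd>0 else 1
    return o, M@np.array([x*s,-y*s,-1.])
def onz(n,u,v,z):
    o,d=ray(n,u,v); return o+d*(z-o[2])/d[2]
def dep(n,u,v,D):
    o,d=ray(n,u,v); return o+d*D[int(round(v)),int(round(u))]
def proj(n,p):
    c,M,o=cam(n); q=M.T@(np.array(p)-o); x,y=q[0]/-q[2],-q[1]/-q[2]
    s=1+c['k1']*(x*x+y*y); return np.array([c['fx']*x*s+c['cx'],c['fy']*y*s+c['cy']])
def cross(n1,p1,n2,p2):
    o1,d1=ray(n1,*p1);o2,d2=ray(n2,*p2)
    t=np.linalg.lstsq(np.c_[d1,-d2],o2-o1,rcond=None)[0]
    a,b=o1+d1*t[0],o2+d2*t[1]; return (a+b)/2,np.linalg.norm(a-b)
def snap(n,f):
    p,D=manip.snapshot(n); cv2.imwrite(f'pics/{f}.png',p[:,:,::-1]); np.save(f'pics/{f}.npy',D); return p,D
E
python3 - <<'E'
from h import *
for n in('top','side'): snap(n,n+'0'); print(manip.camera_model(n))
s=manip.sense();print(s)
E
```

```text
pics
{'fx': 361.3262726161811, 'fy': 361.3262726161811, 'cx': 325.8971575754656, 'cy': 194.7911217944293, 'k1': 0.026918467468300265, 'origin': array([ 0.19443721, -0.13090728,  1.2390857 ]), 'attitude': array([ 0.08076217, -0.07760531, -0.6712193 ,  0.73274794])}
{'fx': 493.6118833873524, 'fy': 493.6118833873524, 'cx': 321.9013846103696, 'cy': 187.25009155303334, 'k1': -0.1080321872569534, 'origin': array([-0.41800117,  0.75488   ,  1.26154914]), 'attitude': array([-0.14754249,  0.37555077,  0.84276852, -0.35627805])}
{'t': 0.1, 'q': array([ 1.08249952e+00,  5.28383356e-01,  1.43376756e+00, -4.19795032e-05,
        1.18142172e+00, -1.78479238e-01]), 'qd': array([-6.29851106e-05, -1.38494477e-03, -4.18235379e-03,  2.08343051e-03,
       -6.04446477e-04,  7.02278785e-04]), 'tau': array([-1.61107137e-04, -4.43304420e+01, -1.78585160e+01, -2.34620193e-04,
        3.88831730e-03,  2.27171370e-05]), 'tcp_pos': array([0.19027991, 0.59479952, 0.30302721]), 'tool_rot': array([ 1.54282009e-01,  9.88026357e-01, -9.41831784e-04, -3.05628533e-04]), 'force': array([ 0.57936983,  0.43073971, -0.30455016]), 'ft_torque': array([ 0.00366194, -0.00669805,  0.01831557]), 'gripper_force': 0.0, 'finger_gap': 1.0016747746341241}
```

View pics/top0.png

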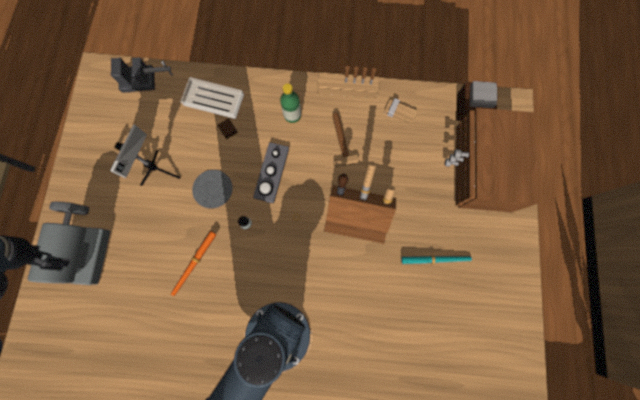

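View pics/side0.png

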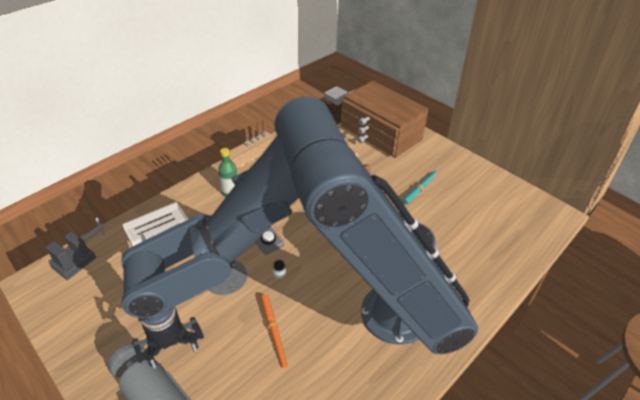

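The top view shows the keys at about (265,187), (271,170) and (276,154), large to small. The mat is at (212,188), the phone at (130,150), and the rack at (360,213) with a light handle at (368,180). In the side view the arm hides the rack. Next I'll crop and measure.

```bash
python3 - <<'E'
from h import *
I=cv2.imread('pics/top0.png');D=np.load('pics/top0.npy')
cv2.imwrite('pics/c1.png',np.hstack([cv2.resize(I[135:210,225:300],(400,400),interpolation=cv2.INTER_CUBIC),cv2.resize(I[160:250,315:405],(400,400),interpolation=cv2.INTER_CUBIC)]))
hsv=cv2.cvtColor(I,cv2.COLOR_BGR2HSV)
w=((hsv[:,:,2]>165)&(hsv[:,:,1]<50)).astype(np.uint8); w[:,:250]=0;w[:,285:]=0;w[:145]=0;w[205:]=0
n,_,st,ce=cv2.connectedComponentsWithStats(w)
for s,c in zip(st[1:],ce[1:]): print('key',s,c,onz('top',*c,.044).round(4),dep('top',*c,D).round(3))
g=((hsv[:,:,1]<60)&(hsv[:,:,2]<130)).astype(np.uint8);g[:,:185]=0;g[:,240:]=0;g[:162]=0;g[215:]=0
n,_,st,ce=cv2.connectedComponentsWithStats(g)
for s,c in zip(st[1:],ce[1:]):
  if s[4]>50: print('mat',s,c,onz('top',*c,.004).round(4))
for u,v in[(130,150),(152,165),(368,180),(370,168),(365,197),(342,182),(390,197),(330,233),(385,240),(335,192),(393,207),(360,208),(288,103),(228,128),(340,120)]: print((u,v),dep('top',u,v,D).round(3))
E
```

```text
key [274 152   3   3   7] [275.         152.71428571] [0.6008 0.0759 0.044 ] [0.601 0.076 0.044]
key [267 168   6   6  25] [269.72 170.12] [0.5365 0.0866 0.044 ] [0.536 0.086 0.045]
key [261 184   9   9  68] [264.75       187.83823529] [0.4726 0.0958 0.044 ] [0.473 0.096 0.042]
mat [ 193  170   39   38 1180] [211.92288136 188.50847458] [0.4632 0.2869 0.004 ]
(130, 150) [0.511 0.471 0.219]
(152, 165) [0.509 0.471 0.079]
(368, 180) [ 0.489 -0.237  0.193]
(370, 168) [ 0.515 -0.237  0.231]
(365, 197) [ 0.452 -0.238  0.127]
(342, 182) [ 0.481 -0.161  0.175]
(390, 197) [ 0.453 -0.312  0.152]
(330, 233) [ 0.344 -0.139 -0.002]
(385, 240) [ 0.337 -0.328 -0.001]
(335, 192) [ 0.461 -0.143  0.122]
(393, 207) [ 0.426 -0.326  0.134]
(360, 208) [ 0.418 -0.226  0.111]
(288, 103) [0.744 0.037 0.14 ]
(228, 128) [0.68  0.253 0.037]
(340, 120) [ 0.763 -0.14   0.002]
```

View pics/c1.png

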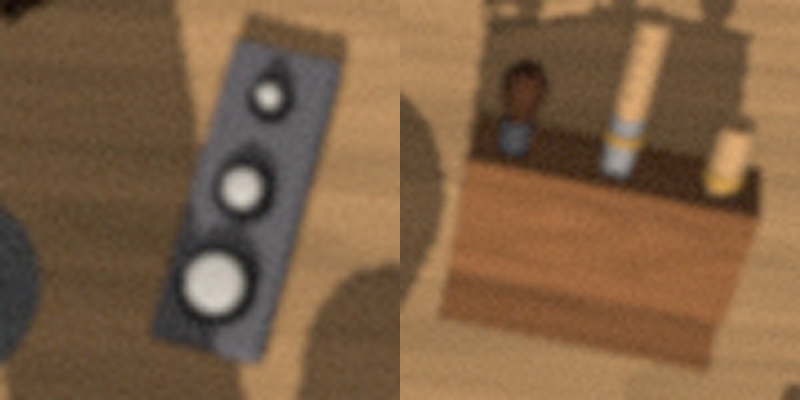

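```bash
cat >> h.py <<'E'
def cloud(n,D,mask):
    v,u=np.nonzero(mask&(D>0)); return np.array([dep(n,a,b,D) for a,b in zip(u,v)]),u,v
E
python3 - <<'E'
from h import *
I=cv2.imread('pics/top0.png');D=np.load('pics/top0.npy')
m=np.zeros(D.shape,bool);m[160:250,315:405]=1
P,u,v=cloud('top',D,m)
# rack top edge yaw: rack top face points / front
s=(P[:,1]>-.275)&(P[:,1]<-.2)&(P[:,2]>.155)&(P[:,0]>.44)&(P[:,0]<.57)
Q=P[s];c=Q.mean(0);U=np.linalg.svd(Q-c)[2][0];U*=np.sign(U[2])
print('handle',s.sum(),c.round(4),U.round(3),'tilt',np.degrees(np.arccos(U[2])),'az',np.degrees(np.arctan2(U[1],U[0])),'zmax',Q[:,2].max(), Q[np.argsort(Q[:,2])[-4:]].round(3))
for nm,lo,hi in(('scr',-.19,-.13),('clamp',-.35,-.29)):
    t=(P[:,1]>lo)&(P[:,1]<hi)&(P[:,2]>.14);print(nm,t.sum(),P[t].mean(0).round(4),P[t][:,2].max())
# ridge (highest edge) points
E=[]
for y in np.arange(-.33,-.13,.01):
    t=(abs(P[:,1]-y)<.005)&(P[:,2]>.126)&(P[:,2]<.138)
    if t.any(): E.append((y,*P[t][:,[0,2]].mean(0)))
print(np.round(E,4))
# base lower edge front
r=cv2.minAreaRect(P[(P[:,2]>.01)&(P[:,2]<.15)][:,:2].astype(np.float32)); print(r)
E
```

```text
Traceback (most recent call last):
  File "h.py", line 28, in cloud
    v,u=np.nonzero(mask&(D>0)); return np.array([dep(n,a,b,D) for a,b in zip(u,v)]),u,v
                                                 ~~~^^^^^^^^^
  File "h.py", line 17, in dep
    o,d=ray(n,u,v); return o+d*D[int(round(v)),int(round(u))]
        ~~~^^^^^^^
  File "h.py", line 9, in ray
    c,M,o=cam(n); x=(u-c['cx'])/c['fx']; y=(v-c['cy'])/c['fy']
          ~~~^^^
  File "h.py", line 5, in cam
    c=manip.camera_model(n); a=np.array(c['attitude'],float)
ValueError: time passes only in moves, steps and waits
```

```bash
python3 -m crank '[{"dp":[0,0,0],"delta_rot":[0,0,0],"fingers":-1}]'
```

```text
t: 0.18
tcp_pos: [0.1903, 0.5949, 0.3032]
tool_rot: [0.154, 0.988, -0.001, -0.0]
force: [0.3, 0.1, -0.7]
finger_gap: 0.885
gripper_force: 0.0
```

```bash
sed -i 's/^def cam(n):/from functools import lru_cache\n@lru_cache\ndef cam(n):/' h.py
cat > rk.py <<'E'
from h import *
I=cv2.imread('pics/top0.png');D=np.load('pics/top0.npy')
m=np.zeros(D.shape,bool);m[160:250,315:405]=1
P,u,v=cloud('top',D,m)
s=(P[:,1]>-.275)&(P[:,1]<-.2)&(P[:,2]>.155)&(P[:,0]>.44)&(P[:,0]<.57)
Q=P[s];c=Q.mean(0);U=np.linalg.svd(Q-c)[2][0];U*=np.sign(U[2])
print('handle',s.sum(),c.round(4),U.round(3),'tilt',np.degrees(np.arccos(U[2])),'az',np.degrees(np.arctan2(U[1],U[0])), Q[np.argsort(Q[:,2])[-4:]].round(3))
for nm,lo,hi in(('scr',-.19,-.13),('clamp',-.35,-.29)):
    t=(P[:,1]>lo)&(P[:,1]<hi)&(P[:,2]>.14);print(nm,t.sum(),P[t].mean(0).round(4),P[t][:,2].max())
E=[]
for y in np.arange(-.33,-.13,.01):
    t=(abs(P[:,1]-y)<.005)&(P[:,2]>.126)&(P[:,2]<.138)
    if t.any(): E.append((y,*P[t][:,[0,2]].mean(0)))
print(np.round(E,4))
print(cv2.minAreaRect(P[(P[:,2]>.01)&(P[:,2]<.15)][:,:2].astype(np.float32)))
E
python3 rk.py
```

```text
handle 241 [ 0.5002 -0.2363  0.2015] [ 0.59  -0.073  0.804] tilt 36.5039404135805 az -7.005758026374052 [[ 0.525 -0.239  0.238]
 [ 0.523 -0.247  0.238]
 [ 0.519 -0.242  0.238]
 [ 0.522 -0.236  0.238]]
scr 139 [ 0.4861 -0.1599  0.1687] 0.1856459133661268
clamp 128 [ 0.4654 -0.307   0.1615] 0.17687827420248836
[[-0.33    0.423   0.1318]
 [-0.32    0.4278  0.1309]
 [-0.31    0.4284  0.1316]
 [-0.3     0.4289  0.1325]
 [-0.29    0.4319  0.1316]
 [-0.28    0.4294  0.1318]
 [-0.27    0.4301  0.1311]
 [-0.26    0.431   0.132 ]
 [-0.25    0.432   0.1317]
 [-0.24    0.4399  0.1321]
 [-0.23    0.4411  0.131 ]
 [-0.22    0.4406  0.1323]
 [-0.21    0.4373  0.1321]
 [-0.2     0.4389  0.1312]
 [-0.19    0.4383  0.1305]
 [-0.18    0.4427  0.1306]
 [-0.17    0.4447  0.1313]
 [-0.16    0.4478  0.1312]
 [-0.15    0.4512  0.1315]
 [-0.14    0.4455  0.1308]]
((0.4688093662261963, -0.22875604033470154), (0.21568533778190613, 0.27550190687179565), 87.1622085571289)
```

```bash
cat > to.py <<'E'
import sys
from h import *
# usage: to.py x y z [stick]  -> tool-frame shift (units), turn (units) from measured pose, to a TCP target
A=np.array([np.sin(.6109)*np.cos(.1309),-np.sin(.6109)*np.sin(.1309),np.cos(.6109)])
def goal(k):
    y=np.array([np.sin(.1309),np.cos(.1309),0]); z=-A if k=='stick' else np.array([0,0,-1.])
    return np.c_[np.cross(y,z),y,z]
if __name__=='__main__':
    s=manip.sense(); p=np.array(s['tcp_pos']); T=R.from_quat(s['tool_rot'])
    d=np.array(list(map(float,sys.argv[1:4])))-p
    print('shift',(T.inv().apply(d)/.5).round(4),'mm',np.linalg.norm(d)*1e3)
    if len(sys.argv)>4:
        w=(T.inv()*R.from_matrix(goal(sys.argv[4]))).as_rotvec(); print('turn',(w/2/np.pi).round(4),'deg',np.degrees(np.linalg.norm(w)))
    print(s['q'].round(2),s['t'])
E
M='{"dp":[-0.0526,-0.0488,0.0091],"delta_rot":[0,0,0],"fingers":-1}'; python3 -m crank '[{"dp":[-0.0526,-0.0488,0.0091],"delta_rot":[0,0,0],"fingers":-1},{"dp":[-0.0526,-0.0488,0.0091],"delta_rot":[0,0,0],"fingers":-1},{"dp":[-0.0526,-0.0488,0.0091],"delta_rot":[0,0,0],"fingers":-1},{"dp":[-0.0526,-0.0488,0.0091],"delta_rot":[0,0,0],"fingers":-1},{"dp":[-0.0526,-0.0488,0.0091],"delta_rot":[0,0,0],"fingers":-1},{"dp":[-0.0526,-0.0488,0.0091],"delta_rot":[0,0,0],"fingers":-1},{"dp":[-0.0526,-0.0488,0.0091],"delta_rot":[0,0,0],"fingers":-1},{"dp":[-0.0526,-0.0488,0.0091],"delta_rot":[0,0,0],"fingers":-1},{"dp":[-0.0526,-0.0488,0.0091],"delta_rot":[0,0,0],"fingers":-1},{"dp":[-0.0526,-0.0488,0.0091],"delta_rot":[0,0,0],"fingers":-1},{"dp":[-0.0526,-0.0488,0.0091],"delta_rot":[0,0,0],"fingers":-1},{"dp":[-0.0526,-0.0488,0.0091],"delta_rot":[0,0,0],"fingers":-1}]'
python3 to.py .4726 .0958 .135 down
```

```text
t: 1.18
tcp_pos: [0.4024, 0.2186, 0.2492]
tool_rot: [0.154, 0.988, 0.0, 0.0]
force: [0.9, 0.5, -0.7]
finger_gap: -0.005
gripper_force: 0.0
shift [-0.2085 -0.1911  0.2284] mm 181.78223954226397
turn [ 0.      0.     -0.0285] deg 10.244429056820968
[ 0.25  0.39  1.9   0.    0.85 -1.01] 1.1833
```

```bash
python3 -m crank '[{"dp":[-0.052,-0.048,0.02],"delta_rot":[0,0,0],"fingers":-1},{"dp":[-0.052,-0.048,0.02],"delta_rot":[0,0,0],"fingers":-1},{"dp":[-0.052,-0.048,0.02],"delta_rot":[0,0,0],"fingers":-1},{"dp":[-0.052,-0.047,0.02],"delta_rot":[0,0,0],"fingers":-1},{"dp":[0,0,0.06],"delta_rot":[0,0,0],"fingers":-1},{"dp":[0,0,0.06],"delta_rot":[0,0,0],"fingers":-1},{"dp":[0,0,0.03],"delta_rot":[0,0,0],"fingers":-1},{"dp":[0,0,0],"delta_rot":[0,0,0],"fingers":-1},{"dp":[0,0,0],"delta_rot":[0,0,0],"fingers":-1}]'
python3 - <<'E'
from h import *
snap('side','side1');snap('top','top1');s=manip.sense();print(s['tcp_pos'])
I=cv2.imread('pics/side1.png');T=cv2.imread('pics/top1.png')
u,v=proj('side',(.4726,.0958,.05)).astype(int);a,b=proj('top',(.4726,.0958,.05)).astype(int);print(u,v,a,b)
cv2.imwrite('pics/c2.png',np.hstack([cv2.resize(I[v-50:v+50,u-50:u+50],(400,400)),cv2.resize(T[b-50:b+50,a-50:a+50],(400,400))]))
E
python3 to.py .4726 .0958 .107
```

```text
t: 1.93
tcp_pos: [0.4714, 0.0974, 0.1337]
tool_rot: [0.154, 0.988, -0.0, -0.001]
force: [0.3, -0.4, 0.6]
finger_gap: 0.004
gripper_force: 0.0
[0.4723706  0.0976843  0.13514482]
267 233 264 187
shift [-0.0015 -0.0035  0.0563] mm 28.208762362275994
[-0.03  0.63  1.92  0.    0.58 -1.29] 2.0333
```

View pics/c2.png

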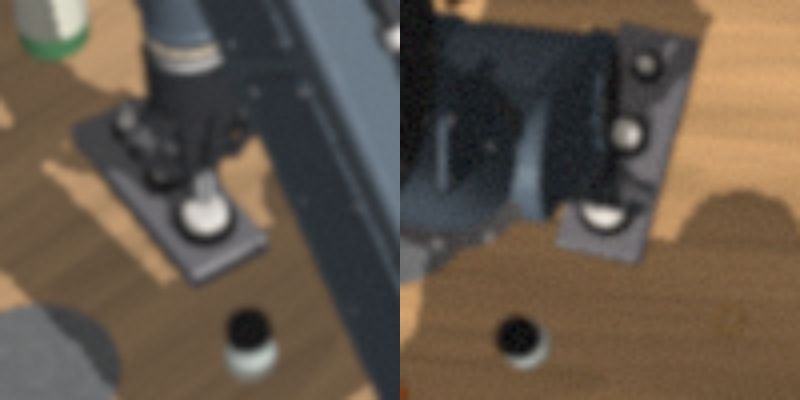

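The crop shows the closed fingers just above the large white key (left crop at about (205,200)), with the other keys clear. I'll press it now.

```bash
python3 -m crank '[{"dp":[-0.001,-0.003,0.02],"delta_rot":[0,0,0],"fingers":-1},{"dp":[0,0,0.014],"delta_rot":[0,0,0],"fingers":-1},{"dp":[0,0,0.006],"delta_rot":[0,0,0],"fingers":-1},{"dp":[0,0,0.006],"delta_rot":[0,0,0],"fingers":-1},{"dp":[0,0,0],"delta_rot":[0,0,0],"fingers":-1},{"dp":[0,0,0],"delta_rot":[0,0,0],"fingers":-1}]'
```

```text
t: 2.53
tcp_pos: [0.4724, 0.0961, 0.1118]
tool_rot: [0.154, 0.988, 0.0, 0.001]
force: [1.2, 1.2, 2.7]
finger_gap: 0.001
gripper_force: 1.6
```

```bash
python3 -m crank '[{"dp":[0,0,0.004],"delta_rot":[0,0,0],"fingers":-1},{"dp":[0,0,0.002],"delta_rot":[0,0,0],"fingers":-1},{"dp":[0,0,0],"delta_rot":[0,0,0],"fingers":-1},{"dp":[0,0,0],"delta_rot":[0,0,0],"fingers":-1}]'
```

```text
t: 2.87
tcp_pos: [0.4723, 0.0961, 0.1103]
tool_rot: [0.154, 0.988, 0.0, 0.001]
force: [-1.4, 1.2, 19.3]
finger_gap: -0.002
gripper_force: 9.6
```

```bash
python3 -m crank '[{"dp":[0,0,-0.03],"delta_rot":[0,0,0],"fingers":-1},{"dp":[0,0,-0.03],"delta_rot":[0,0,0],"fingers":-1},{"dp":[0,0,0],"delta_rot":[0,0,0],"fingers":-1},{"dp":[0,0,0],"delta_rot":[0,0,0],"fingers":-1}]'; python3 to.py .5365 .0866 .135
```

```text
t: 3.2
tcp_pos: [0.4718, 0.0959, 0.1387]
tool_rot: [0.154, 0.988, 0.0, 0.001]
force: [-0.9, 0.2, -0.4]
finger_gap: -0.001
gripper_force: 0.0
shift [-0.1288  0.0217  0.0075] mm 65.43177711344377
[-0.03  0.62  1.92 -0.    0.59 -1.29] 3.2
```

```bash
python3 -m crank '[{"dp":[-0.043,0.007,0],"delta_rot":[0,0,0],"fingers":-1},{"dp":[-0.043,0.007,0],"delta_rot":[0,0,0],"fingers":-1},{"dp":[-0.043,0.007,0],"delta_rot":[0,0,0],"fingers":-1},{"dp":[0,0,0],"delta_rot":[0,0,0],"fingers":-1},{"dp":[0,0,0.024],"delta_rot":[0,0,0],"fingers":-1},{"dp":[0,0,0.014],"delta_rot":[0,0,0],"fingers":-1},{"dp":[0,0,0.01],"delta_rot":[0,0,0],"fingers":-1},{"dp":[0,0,0.006],"delta_rot":[0,0,0],"fingers":-1},{"dp":[0,0,0.004],"delta_rot":[0,0,0],"fingers":-1},{"dp":[0,0,0],"delta_rot":[0,0,0],"fingers":-1},{"dp":[0,0,0],"delta_rot":[0,0,0],"fingers":-1}]'
```

```text
t: 4.12
tcp_pos: [0.5349, 0.0863, 0.1105]
tool_rot: [0.154, 0.988, -0.0, -0.001]
force: [-3.5, -1.0, 12.4]
finger_gap: -0.0
gripper_force: 6.4
```

```bash
python3 -m crank '[{"dp":[0,0,-0.03],"delta_rot":[0,0,0],"fingers":-1},{"dp":[0,0,-0.03],"delta_rot":[0,0,0],"fingers":-1},{"dp":[0,0,0],"delta_rot":[0,0,0],"fingers":-1},{"dp":[0,0,0],"delta_rot":[0,0,0],"fingers":-1}]'; python3 to.py .6006 .0763 .135
```

```text
t: 4.45
tcp_pos: [0.5363, 0.0864, 0.1397]
tool_rot: [0.154, 0.988, 0.0, 0.001]
force: [-0.3, -0.1, 0.3]
finger_gap: -0.001
gripper_force: 0.0
shift [-0.1286  0.02    0.0095] mm 65.24875476099334
[-0.05  0.67  1.77  0.    0.71 -1.31] 4.45
```

```bash
python3 -m crank '[{"dp":[-0.043,0.007,0],"delta_rot":[0,0,0],"fingers":-1},{"dp":[-0.043,0.007,0],"delta_rot":[0,0,0],"fingers":-1},{"dp":[-0.043,0.006,0],"delta_rot":[0,0,0],"fingers":-1},{"dp":[0,0,0],"delta_rot":[0,0,0],"fingers":-1},{"dp":[0,0,0.024],"delta_rot":[0,0,0],"fingers":-1},{"dp":[0,0,0.014],"delta_rot":[0,0,0],"fingers":-1},{"dp":[0,0,0.01],"delta_rot":[0,0,0],"fingers":-1},{"dp":[0,0,0.006],"delta_rot":[0,0,0],"fingers":-1},{"dp":[0,0,0.004],"delta_rot":[0,0,0],"fingers":-1},{"dp":[0,0,0],"delta_rot":[0,0,0],"fingers":-1},{"dp":[0,0,0],"delta_rot":[0,0,0],"fingers":-1}]'
```

```text
t: 5.37
tcp_pos: [0.5985, 0.0764, 0.1106]
tool_rot: [0.154, 0.988, -0.0, -0.002]
force: [-3.7, 0.4, 7.7]
finger_gap: -0.002
gripper_force: 3.8
```

```bash
python3 -m crank '[{"dp":[0,0,0.004],"delta_rot":[0,0,0],"fingers":-1},{"dp":[0,0,0],"delta_rot":[0,0,0],"fingers":-1},{"dp":[0,0,0],"delta_rot":[0,0,0],"fingers":-1}]'; python3 -m crank '[{"dp":[0,0,-0.04],"delta_rot":[0,0,0],"fingers":-1},{"dp":[0,0,-0.07],"delta_rot":[0,0,0],"fingers":-1},{"dp":[0,0,-0.07],"delta_rot":[0,0,0],"fingers":-1},{"dp":[0,0,-0.07],"delta_rot":[0,0,0],"fingers":-1},{"dp":[0,0,-0.07],"delta_rot":[0,0,0],"fingers":0},{"dp":[0,0,-0.07],"delta_rot":[0,0,0],"fingers":0.2},{"dp":[0,0,-0.07],"delta_rot":[0,0,0],"fingers":0.2},{"dp":[0,0,0],"delta_rot":[0,0,0],"fingers":0.2}]'; python3 to.py .6101 -.2514 .343 stick
```

```text
t: 5.62
tcp_pos: [0.5985, 0.0764, 0.1104]
tool_rot: [0.154, 0.988, -0.0, -0.002]
force: [-6.9, -0.4, 17.7]
finger_gap: 0.002
gripper_force: 8.9
t: 6.28
tcp_pos: [0.6034, 0.0764, 0.3459]
tool_rot: [0.154, 0.988, 0.001, 0.007]
force: [1.6, 0.6, -0.1]
finger_gap: 0.563
gripper_force: 0.0
shift [-0.2121 -0.6204  0.0064] mm 327.8527380799715
turn [ 0.0091  0.0992 -0.0274] deg 37.20576190864248
[-0.06  0.46  1.44  0.    1.23 -1.32] 6.2833
```

```bash
python3 -m crank '[{"dp":[-0.0212,-0.062,0],"delta_rot":[0,0,0],"fingers":0.2},{"dp":[-0.0212,-0.062,0],"delta_rot":[0,0,0],"fingers":0.2},{"dp":[-0.0212,-0.062,0],"delta_rot":[0,0,0],"fingers":0.2},{"dp":[-0.0212,-0.062,0],"delta_rot":[0,0,0],"fingers":0.2},{"dp":[-0.0212,-0.062,0],"delta_rot":[0,0,0],"fingers":0.2},{"dp":[-0.0212,-0.062,0],"delta_rot":[0,0,0],"fingers":0.2},{"dp":[-0.0212,-0.062,0],"delta_rot":[0,0,0],"fingers":0.2},{"dp":[-0.0212,-0.062,0],"delta_rot":[0,0,0],"fingers":0.2},{"dp":[-0.0212,-0.062,0],"delta_rot":[0,0,0],"fingers":0.2},{"dp":[-0.0212,-0.062,0],"delta_rot":[0,0,0],"fingers":0.2},{"dp":[0,0,0],"delta_rot":[0,0,0],"fingers":0.2}]'
python3 -m crank '[{"dp":[0,0,0],"delta_rot":[0.0013,0.0142,-0.0039],"fingers":0.2},{"dp":[0,0,0],"delta_rot":[0.0013,0.0142,-0.0039],"fingers":0.2},{"dp":[0,0,0],"delta_rot":[0.0013,0.0142,-0.0039],"fingers":0.2},{"dp":[0,0,0],"delta_rot":[0.0013,0.0142,-0.0039],"fingers":0.2},{"dp":[0,0,0],"delta_rot":[0.0013,0.0142,-0.0039],"fingers":0.2},{"dp":[0,0,0],"delta_rot":[0.0013,0.0142,-0.0039],"fingers":0.2},{"dp":[0,0,0],"delta_rot":[0.0013,0.0142,-0.0039],"fingers":0.2},{"dp":[0,0,0],"delta_rot":[0,0,0],"fingers":0.2},{"dp":[0,0,0],"delta_rot":[0,0,0],"fingers":0.2}]'
python3 to.py .6101 -.2514 .343 stick
python3 - <<'E'
from h import *
snap('side','side2');snap('top','top2')
I=cv2.imread('pics/side2.png');T=cv2.imread('pics/top2.png')
u,v=proj('side',(.52,-.24,.22)).astype(int);a,b=proj('top',(.52,-.24,.22)).astype(int);print(u,v,a,b)
cv2.imwrite('pics/c3.png',np.hstack([cv2.resize(I[v-60:v+60,u-60:u+60],(400,400)),cv2.resize(T[b-50:b+50,a-50:a+50],(400,400))]))
E
```

```text
t: 7.2
tcp_pos: [0.6068, -0.2576, 0.3371]
tool_rot: [0.157, 0.988, -0.002, 0.0]
force: [0.2, 0.3, -1.1]
finger_gap: 0.599
gripper_force: 0.0
t: 7.95
tcp_pos: [0.6074, -0.2507, 0.3361]
tool_rot: [0.063, 0.949, 0.02, -0.308]
force: [-0.2, 0.4, 0.3]
finger_gap: 0.599
gripper_force: 0.0
shift [ 0.0036 -0.0008 -0.0143] mm 7.387874107093754
turn [-0.     -0.0026 -0.0001] deg 0.9510640998607803
[-0.49  0.77  0.97 -0.23  1.99 -1.96] 7.95
330 143 370 167
```

View pics/c3.png

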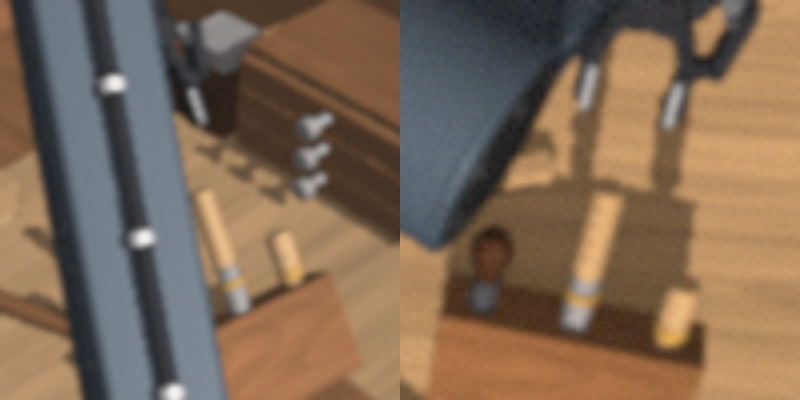

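The view shows the fingers straddling the line of the stick handle. The handle end is at about (372,166) in the top picture and (332,141) in the side picture, with the ring at (365,190) and (340,168). I'll check this across the two views.

```bash
python3 - <<'E'
from h import *
from to import A
for a,b in(((372,165.8),(332,141)),((365,190),(340,168.5))): print(cross('top',a,'side',b))
# handle centreline in both views, by colour; compare to assumed axis
G=np.array([.5094,-.2382,.198])
for n in('top','side'):
  I=cv2.cvtColor(cv2.imread(f'pics/{n}2.png'),cv2.COLOR_BGR2HSV).astype(int)
  e=proj(n,G+.042*A);f=proj(n,G-.05*A)
  print(n,e.round(1),f.round(1))
  for t in(.025,.0,-.02):
    q=proj(n,G+t*A);d=(e-f)/np.linalg.norm(e-f);nn=np.array([-d[1],d[0]])
    print(t,q.round(1),[(k,*I[int(round(q[1]+k*nn[1])),int(round(q[0]+k*nn[0]))]) for k in range(-7,8)])
s=manip.sense();T=R.from_quat(s['tool_rot']);p=s['tcp_pos'];
print('offset of grip from tool axis, tool frame mm',(T.inv().apply(G-p)*1e3).round(1))
E
```

```text
(array([ 0.52030592, -0.2444225 ,  0.22907035]), np.float64(0.006099543186472278))
(array([ 0.46877556, -0.23690935,  0.14005197]), np.float64(0.005145403292350678))
top [371.9 162. ] [365.5 185.5]
0.025 [370.6 166.6] [(-7, np.int64(15), np.int64(122), np.int64(115)), (-6, np.int64(16), np.int64(125), np.int64(110)), (-5, np.int64(15), np.int64(115), np.int64(113)), (-4, np.int64(16), np.int64(122), np.int64(127)), (-3, np.int64(15), np.int64(121), np.int64(160)), (-2, np.int64(16), np.int64(123), np.int64(183)), (-1, np.int64(16), np.int64(118), np.int64(203)), (0, np.int64(16), np.int64(119), np.int64(229)), (1, np.int64(16), np.int64(118), np.int64(227)), (2, np.int64(15), np.int64(121), np.int64(215)), (3, np.int64(15), np.int64(121), np.int64(194)), (4, np.int64(16), np.int64(122), np.int64(192)), (5, np.int64(15), np.int64(117), np.int64(163)), (6, np.int64(15), np.int64(117), np.int64(131)), (7, np.int64(15), np.int64(108), np.int64(120))]
0.0 [368.8 173.1] [(-7, np.int64(17), np.int64(120), np.int64(115)), (-6, np.int64(15), np.int64(124), np.int64(107)), (-5, np.int64(14), n
[... 3077 characters left out ...]
np.int64(37), np.int64(132)), (-4, np.int64(15), np.int64(88), np.int64(160)), (-3, np.int64(15), np.int64(105), np.int64(153)), (-2, np.int64(16), np.int64(104), np.int64(142)), (-1, np.int64(15), np.int64(105), np.int64(161)), (0, np.int64(15), np.int64(107), np.int64(203)), (1, np.int64(16), np.int64(103), np.int64(223)), (2, np.int64(17), np.int64(100), np.int64(229)), (3, np.int64(16), np.int64(104), np.int64(220)), (4, np.int64(16), np.int64(106), np.int64(204)), (5, np.int64(16), np.int64(106), np.int64(204)), (6, np.int64(15), np.int64(105), np.int64(190)), (7, np.int64(16), np.int64(105), np.int64(187))]
offset of grip from tool axis, tool frame mm [-2.200e+00  1.000e-01  1.713e+02]
```

```bash
python3 - <<'E'
from h import *
from to import A
G=np.array([.5094,-.2382,.198])
for n,f in(('top','top0'),('top','top2'),('side','side2')):
  I=cv2.cvtColor(cv2.imread(f'pics/{f}.png'),cv2.COLOR_BGR2HSV).astype(int);D=np.load(f'pics/{f}.npy')
  off={'top':1,'side':1.7}[n]
  e=proj(n,G+.042*A);g=proj(n,G-.05*A);d=(e-g)/np.linalg.norm(e-g);nn=np.array([-d[1],d[0]])
  print(f)
  for t in np.arange(-.08,.065,.007):
    q=proj(n,G+t*A)+off*nn;u,v=np.round(q).astype(int);print(round(t,3),u,v,I[v,u].tolist(),dep(n,u,v,D).round(3))
E
```

```text
top0
-0.08 365 193 [16, 85, 184] [ 0.461 -0.236  0.143]
-0.073 365 191 [17, 115, 171] [ 0.462 -0.234  0.162]
-0.066 365 190 [17, 47, 153] [ 0.467 -0.234  0.157]
-0.059 366 188 [10, 27, 168] [ 0.472 -0.236  0.161]
-0.052 366 186 [15, 103, 211] [ 0.476 -0.235  0.173]
-0.045 367 185 [15, 120, 213] [ 0.477 -0.237  0.178]
-0.038 367 183 [15, 122, 215] [ 0.483 -0.236  0.183]
-0.031 368 181 [15, 120, 211] [ 0.487 -0.238  0.188]
-0.024 368 179 [16, 122, 214] [ 0.492 -0.237  0.193]
-0.017 369 178 [15, 123, 210] [ 0.494 -0.24   0.198]
-0.01 369 176 [15, 122, 216] [ 0.498 -0.238  0.208]
-0.003 370 174 [15, 124, 209] [ 0.503 -0.24   0.213]
0.004 370 172 [16, 123, 212] [ 0.508 -0.24   0.216]
0.011 371 171 [15, 123, 211] [ 0.511 -0.242  0.217]
0.018 371 169 [15, 120, 211] [ 0.513 -0.241  0.228]
0.025 372 167 [15, 116, 207] [ 0.519 -0.243  0.231]
0.032 372 165 [16, 120, 138] [ 0.523 -0.242  0.238]
0.039 373 163 [14, 130, 102] [ 0.531 -0.245  0.231]
0.046 373 161 [16, 123, 149] [ 0.615 -0.27   0.004]
0.053 374 159 [16, 117, 170] [ 0.622 -0.273  0.003]
0.06 374 157 [16, 122, 174] [ 0.63  -0.273  0.00
[... 1504 characters left out ...]
[ 0.482 -0.232  0.182]
-0.024 336 156 [17, 100, 229] [ 0.485 -0.234  0.188]
-0.017 335 154 [17, 103, 226] [ 0.493 -0.237  0.19 ]
-0.01 334 152 [16, 104, 223] [ 0.494 -0.233  0.2  ]
-0.003 334 150 [17, 101, 228] [ 0.495 -0.234  0.209]
0.004 333 148 [17, 103, 226] [ 0.5   -0.233  0.215]
0.011 332 146 [16, 102, 224] [ 0.51  -0.239  0.214]
0.018 332 145 [16, 103, 226] [ 0.51  -0.239  0.219]
0.025 331 143 [16, 104, 223] [ 0.512 -0.235  0.229]
0.032 330 141 [15, 105, 202] [ 0.515 -0.233  0.237]
0.039 330 139 [15, 103, 154] [ 0.741 -0.472 -0.   ]
0.046 329 137 [15, 105, 172] [ 0.761 -0.486 -0.008]
0.053 328 135 [15, 106, 169] [ 0.77  -0.489 -0.004]
0.06 328 133 [16, 104, 174] [ 0.779 -0.498 -0.003]
```

Refined handle end is about (0.529,-0.244,0.231), so the stick grip is about (0.505,-0.241,0.197). I'll align and descend along the stick.

```bash
python3 to.py .5374 -.2453 .2433 stick
```

```text
shift [ 0.0021 -0.0066  0.2355] mm 117.7928810804599
turn [-0.0001 -0.0023 -0.0003] deg 0.8356559250379758
[-0.49  0.77  0.97 -0.23  1.99 -1.96] 8.05
```

```bash
python3 -m crank '[{"dp":[0.002,-0.0066,0],"delta_rot":[0,-0.0023,0],"fingers":0.2},{"dp":[0,0,0.03],"delta_rot":[0,0,0],"fingers":0.2},{"dp":[0,0,0.03],"delta_rot":[0,0,0],"fingers":0.2},{"dp":[0,0,0.03],"delta_rot":[0,0,0],"fingers":0.2},{"dp":[0,0,0.03],"delta_rot":[0,0,0],"fingers":0.2},{"dp":[0,0,0.03],"delta_rot":[0,0,0],"fingers":0.2},{"dp":[0,0,0],"delta_rot":[0,0,0],"fingers":0.2},{"dp":[0,0,0],"delta_rot":[0,0,0],"fingers":0.2}]'; python3 to.py .5374 -.2453 .2433 stick
python3 - <<'E'
from h import *
snap('side','side3');snap('top','top3')
I=cv2.imread('pics/side3.png');T=cv2.imread('pics/top3.png')
u,v=proj('side',(.52,-.24,.22)).astype(int);a,b=proj('top',(.52,-.24,.22)).astype(int)
cv2.imwrite('pics/c4.png',np.hstack([cv2.resize(I[v-50:v+50,u-50:u+50],(400,400)),cv2.resize(T[b-50:b+50,a-50:a+50],(400,400))]))
E
```

```text
t: 8.72
tcp_pos: [0.5628, -0.2493, 0.2783]
tool_rot: [0.064, 0.952, 0.019, -0.3]
force: [0.7, -0.0, 0.3]
finger_gap: 0.6
gripper_force: 0.0
shift [0.0019 0.0013 0.0867] mm 43.37320702582456
turn [-0.     -0.     -0.0004] deg 0.14590851893424847
[-0.52  0.75  1.17 -0.22  1.79 -1.94] 8.7167
```

View pics/c4.png

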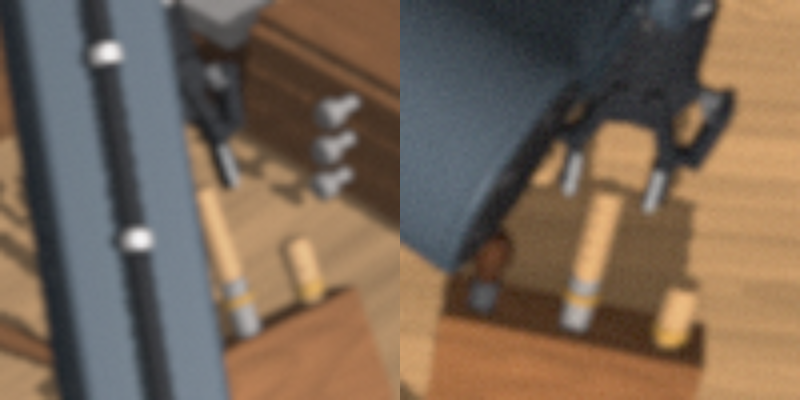

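The fingers straddle the handle end (finger midpoint about (613,180), handle end (607,195) in the crop), so they are centred. I'll descend and close.

```bash
python3 -m crank '[{"dp":[0.001,0.001,0.022],"delta_rot":[0,0,0],"fingers":0.2},{"dp":[0.001,0,0.022],"delta_rot":[0,0,0],"fingers":0.2},{"dp":[0,0,0.022],"delta_rot":[0,0,0],"fingers":0.2},{"dp":[0,0,0.02],"delta_rot":[0,0,0],"fingers":0.2},{"dp":[0,0,0],"delta_rot":[0,0,0],"fingers":0.2},{"dp":[0,0,0],"delta_rot":[0,0,0],"fingers":0.2}]'; python3 -m crank '[{"dp":[0,0,0],"delta_rot":[0,0,0],"fingers":-0.2},{"dp":[0,0,0],"delta_rot":[0,0,0],"fingers":-1},{"dp":[0,0,0],"delta_rot":[0,0,0],"fingers":-1},{"dp":[0,0,0],"delta_rot":[0,0,0],"fingers":-1},{"dp":[0,0,0],"delta_rot":[0,0,0],"fingers":-1},{"dp":[0,0,0],"delta_rot":[0,0,0],"fingers":-1},{"dp":[0,0,0],"delta_rot":[0,0,0],"fingers":-1}]' 60;  python3 to.py .5374 -.2453 .2433 stick
```

```text
t: 9.32
tcp_pos: [0.5384, -0.2454, 0.2432]
tool_rot: [0.063, 0.952, 0.019, -0.3]
force: [-0.0, -0.2, -0.0]
finger_gap: 0.6
gripper_force: 0.0
t: 9.9
tcp_pos: [0.5389, -0.2456, 0.2437]
tool_rot: [0.063, 0.952, 0.018, -0.299]
force: [2.9, -0.4, 6.0]
finger_gap: 0.274
gripper_force: 59.1
shift [0.002  0.0003 0.0024] mm 1.5787920413258134
turn [-0.0003  0.0002 -0.0003] deg 0.18654395571302695
[-0.53  0.76  1.26 -0.23  1.69 -1.93] 9.9
```

```bash
python3 -m crank '[{"dp":[0,0,-0.01],"delta_rot":[0,0,0],"fingers":-1},{"dp":[0,0,-0.02],"delta_rot":[0,0,0],"fingers":-1},{"dp":[0,0,-0.02],"delta_rot":[0,0,0],"fingers":-1},{"dp":[0,0,0],"delta_rot":[0,0,0],"fingers":-1}]'; python3 -m crank '[{"dp":[0,0,-0.025],"delta_rot":[0,0,0],"fingers":-1},{"dp":[0,0,-0.025],"delta_rot":[0,0,0],"fingers":-1},{"dp":[0,0,-0.025],"delta_rot":[0,0,0],"fingers":-1},{"dp":[0,0,-0.025],"delta_rot":[0,0,0],"fingers":-1},{"dp":[0,0,-0.025],"delta_rot":[0,0,0],"fingers":-1},{"dp":[0,0,-0.025],"delta_rot":[0,0,0],"fingers":-1},{"dp":[0,0,-0.025],"delta_rot":[0,0,0],"fingers":-1},{"dp":[0,0,-0.025],"delta_rot":[0,0,0],"fingers":-1},{"dp":[0,0,-0.025],"delta_rot":[0,0,0],"fingers":-1},{"dp":[0,0,0],"delta_rot":[0,0,0],"fingers":-1},{"dp":[0,0,0],"delta_rot":[0,0,0],"fingers":-1}]'; python3 to.py .4632 .2869 .45 down
python3 - <<'E'
from h import *
snap('side','side4');snap('top','top4')
I=cv2.imread('pics/side4.png');T=cv2.imread('pics/top4.png')
u,v=proj('side',(.52,-.24,.22)).astype(int);a,b=proj('top',(.52,-.24,.22)).astype(int)
cv2.imwrite('pics/c5.png',np.hstack([cv2.resize(I[v-60:v+60,u-60:u+60],(400,400)),cv2.resize(T[b-60:b+60,a-60:a+60],(400,400))]))
E
```

```text
t: 10.23
tcp_pos: [0.5537, -0.2474, 0.2648]
tool_rot: [0.063, 0.952, 0.019, -0.3]
force: [-0.1, 0.1, -1.1]
finger_gap: 0.277
gripper_force: 59.0
t: 11.15
tcp_pos: [0.6166, -0.2554, 0.3553]
tool_rot: [0.063, 0.952, 0.019, -0.3]
force: [-0.2, -0.1, -1.8]
finger_gap: 0.277
gripper_force: 59.0
shift [0.4754 1.0346 0.0998] mm 571.4601304519553
turn [-0.0002 -0.0973 -0.0002] deg 35.01420653816909
[-0.49  0.77  0.92 -0.23  2.03 -1.97] 11.15
```

View pics/c5.png

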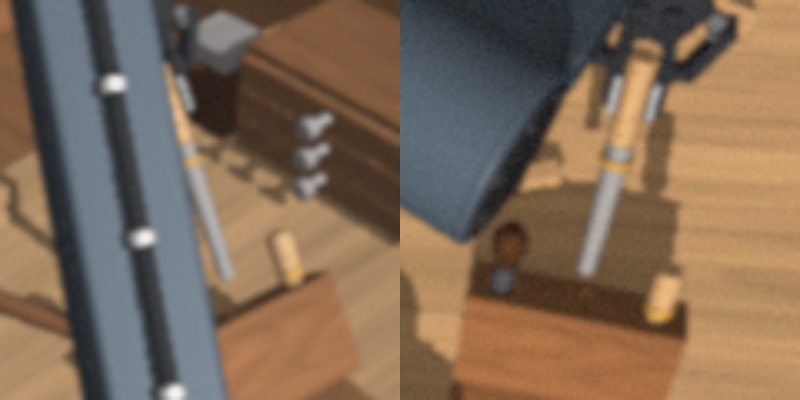

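The stick is held and fully out: its thin end is at crop (585,272), clear of the socket mouth, and the other tools are undisturbed. I'll pull a bit farther and turn it upright.

```bash
python3 -m crank '[{"dp":[0,0,-0.03],"delta_rot":[0,0,0],"fingers":-1},{"dp":[0,0,-0.03],"delta_rot":[0,0,0],"fingers":-1},{"dp":[0,0,-0.03],"delta_rot":[0,0,0],"fingers":-1},{"dp":[0,0,-0.02],"delta_rot":[0,-0.008,0],"fingers":-1},{"dp":[0,0,0],"delta_rot":[0,-0.0128,0],"fingers":-1},{"dp":[0,0,0],"delta_rot":[0,-0.0128,0],"fingers":-1},{"dp":[0,0,0],"delta_rot":[0,-0.0128,0],"fingers":-1},{"dp":[0,0,0],"delta_rot":[0,-0.0128,0],"fingers":-1},{"dp":[0,0,0],"delta_rot":[0,-0.0128,0],"fingers":-1},{"dp":[0,0,0],"delta_rot":[0,-0.0128,0],"fingers":-1},{"dp":[0,0,0],"delta_rot":[0,-0.0128,0],"fingers":-1},{"dp":[0,0,0],"delta_rot":[0,0,0],"fingers":-1}]'; python3 to.py .4632 .2869 .4 down
```

```text
t: 12.25
tcp_pos: [0.6451, -0.2588, 0.4002]
tool_rot: [0.066, 0.998, -0.0, -0.001]
force: [-0.7, 0.1, -2.1]
finger_gap: 0.278
gripper_force: 59.0
shift [5.0530e-01 1.0336e+00 5.0000e-04] mm 575.2521964487494
turn [-0.0001 -0.0002 -0.0003] deg 0.1387483658338706
[-0.54  0.55  1.12 -0.    1.48 -1.98] 12.25
```

```bash
python3 -m crank '[{"dp":[0.015,0.03,0],"delta_rot":[0,0,0],"fingers":-1},{"dp":[0.028,0.058,0],"delta_rot":[0,0,0],"fingers":-1},{"dp":[0.028,0.058,0],"delta_rot":[0,0,0],"fingers":-1},{"dp":[0.028,0.058,0],"delta_rot":[0,0,0],"fingers":-1},{"dp":[0.028,0.058,0],"delta_rot":[0,0,0],"fingers":-1},{"dp":[0.028,0.058,0],"delta_rot":[0,0,0],"fingers":-1},{"dp":[0.028,0.058,0],"delta_rot":[0,0,0],"fingers":-1},{"dp":[0.028,0.058,0],"delta_rot":[0,0,0],"fingers":-1},{"dp":[0.028,0.058,0],"delta_rot":[0,0,0],"fingers":-1},{"dp":[0.028,0.058,0],"delta_rot":[0,0,0],"fingers":-1},{"dp":[0.028,0.058,0],"delta_rot":[0,0,0],"fingers":-1},{"dp":[0.028,0.058,0],"delta_rot":[0,0,0],"fingers":-1}]'; python3 -m crank '[{"dp":[0.028,0.058,0],"delta_rot":[0,0,0],"fingers":-1},{"dp":[0.028,0.058,0],"delta_rot":[0,0,0],"fingers":-1},{"dp":[0.028,0.058,0],"delta_rot":[0,0,0],"fingers":-1},{"dp":[0.025,0.05,0],"delta_rot":[0,0,0],"fingers":-1},{"dp":[0.025,0.05,0],"delta_rot":[0,0,0],"fingers":-1},{"dp":[0.025,0.04,0],"delta_rot":[0,0,0],"fingers":-1},{"dp":[0.02,0.03,0],"delta_rot":[0,0,0],"fingers":-1},{"dp":[0,0,0],"delta_rot":[0,0,0],"fingers":-1},{"dp":[0,0,0],"delta_rot":[0,0,0],"fingers":-1}]';python3 to.py .4632 .2869 .334 down
```

```text
t: 13.25
tcp_pos: [0.5303, 0.094, 0.3991]
tool_rot: [0.066, 0.998, -0.001, -0.002]
force: [1.1, 0.5, -2.0]
finger_gap: 0.274
gripper_force: 59.1
t: 14.0
tcp_pos: [0.4647, 0.2755, 0.3987]
tool_rot: [0.065, 0.998, -0.002, -0.001]
force: [0.3, 0.2, -2.3]
finger_gap: 0.274
gripper_force: 59.2
shift [0.0058 0.0227 0.1294] mm 65.74086695464325
turn [-0.0007 -0.0002  0.0002] deg 0.26366560244793447
[ 0.33  0.31  1.52 -0.    1.31 -1.11] 14.0
```

```bash
python3 -m crank '[{"dp":[0.006,0.0227,0.03],"delta_rot":[0,0,0],"fingers":-1},{"dp":[0,0,0.03],"delta_rot":[0,0,0],"fingers":-1},{"dp":[0,0,0.03],"delta_rot":[0,0,0],"fingers":-1},{"dp":[0,0,0.02],"delta_rot":[0,0,0],"fingers":-1},{"dp":[0,0,0.015],"delta_rot":[0,0,0],"fingers":-1},{"dp":[0,0,0],"delta_rot":[0,0,0],"fingers":-1},{"dp":[0,0,0],"delta_rot":[0,0,0],"fingers":-1},{"dp":[0,0,0],"delta_rot":[0,0,0],"fingers":-1}]';python3 to.py .4632 .2869 .334 down
python3 - <<'E'
from h import *
snap('side','side5');snap('top','top5')
I=cv2.imread('pics/side5.png');T=cv2.imread('pics/top5.png')
u,v=proj('side',(.463,.287,.15)).astype(int);a,b=proj('top',(.463,.287,.1)).astype(int);print(u,v,a,b)
print('exp tip',proj('side',(.463,.287,.084)),'ring',proj('side',(.463,.287,.215)))
cv2.imwrite('pics/c6.png',np.hstack([cv2.resize(I[v-60:v+60,u-60:u+60],(400,400)),cv2.resize(T[b-60:b+60,a-60:a+60],(400,400))]))
E
```

```text
t: 14.67
tcp_pos: [0.4648, 0.2865, 0.3376]
tool_rot: [0.066, 0.998, -0.001, 0.001]
force: [-0.0, 0.3, -1.8]
finger_gap: 0.273
gripper_force: 59.3
shift [0.0032 0.0004 0.0071] mm 3.906231028139782
turn [-0.0002  0.0004 -0.0002] deg 0.18304260640626374
[ 0.35  0.38  1.59 -0.    1.17 -1.09] 14.6667
218 245 202 181
exp tip [220.83517441 259.54926021] ring [215.24743876 230.45710014]
```

View pics/c6.png

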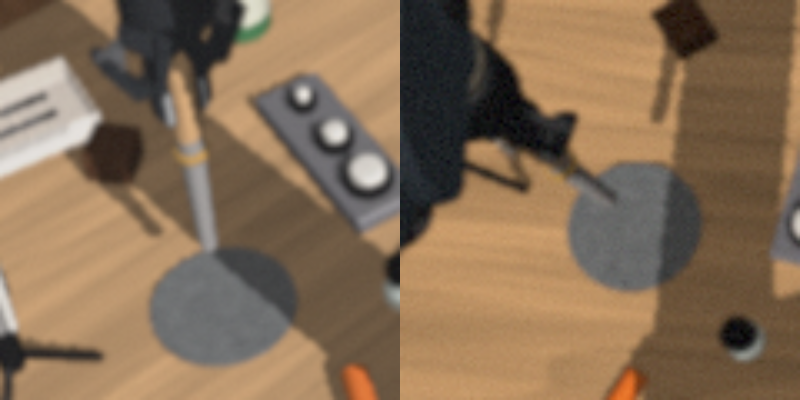

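The stick hangs upright over the mat. Its tip is at side (221,260) and its ring at (215,231), within about 1 px of where they should be. One small trim, then a numeric check.

```bash
python3 -m crank '[{"dp":[0.002,0,0.005],"delta_rot":[0,0,0],"fingers":-1},{"dp":[0,0,0],"delta_rot":[0,0,0],"fingers":-1},{"dp":[0,0,0],"delta_rot":[0,0,0],"fingers":-1},{"dp":[0,0,0],"delta_rot":[0,0,0],"fingers":-1},{"dp":[0,0,0],"delta_rot":[0,0,0],"fingers":-1},{"dp":[0,0,0],"delta_rot":[0,0,0],"fingers":-1},{"dp":[0,0,0],"delta_rot":[0,0,0],"fingers":-1},{"dp":[0,0,0],"delta_rot":[0,0,0],"fingers":-1}]'
python3 - <<'E'
from h import *
snap('side','side6');T,D=snap('top','top6')
print('tri tip',cross('top',(206.5,181),'side',(221,260)),'exp top tip',proj('top',(.463,.287,.084)))
P,u,v=cloud('side',np.load('pics/side6.npy'),np.pad(np.ones((50,40),bool),((220,130),(198,402))))
s=(np.hypot(P[:,0]-.463,P[:,1]-.287)<.035)&(P[:,2]>.04)&(P[:,2]<.26);Q=P[s]
print('zmin',np.sort(Q[:,2])[:4])
for z in np.arange(.08,.26,.03):
  t=abs(Q[:,2]-z)<.015
  if t.any(): print(round(z,2),t.sum(),np.median(Q[t],0).round(4))
print(manip.sense()['tcp_pos'],abs(manip.sense()['qd']).max())
E
```

```text
t: 15.43
tcp_pos: [0.4631, 0.2867, 0.3343]
tool_rot: [0.066, 0.998, -0.001, 0.001]
force: [-0.6, -0.1, -2.1]
finger_gap: 0.275
gripper_force: 59.3
tri tip (array([0.47054546, 0.2841618 , 0.07366964]), np.float64(0.003079625905387672)) exp top tip [204.51204049 182.73153198]
zmin [0.07804019 0.08217638 0.08344514 0.08500295]
0.08 13 [0.4636 0.2889 0.0873]
0.11 37 [0.4604 0.2898 0.1125]
0.14 39 [0.4589 0.2897 0.1386]
0.17 43 [0.4574 0.2909 0.1684]
0.2 49 [0.4573 0.2905 0.1999]
0.23 64 [0.4536 0.2924 0.2232]
[0.46310721 0.28674715 0.33431387] 0.0022894333509113404
```

Tip leans about 2° (+x at the bottom), so I'll trim that.

```bash
python3 -m crank '[{"dp":[-0.003,0,0],"delta_rot":[0,0.003,0],"fingers":-1},{"dp":[-0.003,0,0],"delta_rot":[0,0.003,0],"fingers":-1},{"dp":[0,0,0],"delta_rot":[0,0,0],"fingers":-1},{"dp":[0,0,0],"delta_rot":[0,0,0],"fingers":-1},{"dp":[0,0,0],"delta_rot":[0,0,0],"fingers":-1},{"dp":[0,0,0],"delta_rot":[0,0,0],"fingers":-1},{"dp":[0,0,0],"delta_rot":[0,0,0],"fingers":-1},{"dp":[0,0,0],"delta_rot":[0,0,0],"fingers":-1},{"dp":[0,0,0],"delta_rot":[0,0,0],"fingers":-1},{"dp":[0,0,0],"delta_rot":[0,0,0],"fingers":-1}]'
python3 - <<'E'
from h import *
snap('side','side7')
P,u,v=cloud('side',np.load('pics/side7.npy'),np.pad(np.ones((50,40),bool),((220,130),(198,402))))
s=(np.hypot(P[:,0]-.463,P[:,1]-.287)<.035)&(P[:,2]>.04)&(P[:,2]<.24);Q=P[s]
print('zmin',np.sort(Q[:,2])[:4])
for z,r in zip(np.arange(.08,.24,.03),(.0082,.009,.010,.011,.0125,.0125)):
  t=abs(Q[:,2]-z)<.015
  if t.any(): print(round(z,2),t.sum(),(np.median(Q[t],0)+.78*r*np.array([.88,-.47,0])).round(4))
print(manip.sense()['tcp_pos'],abs(manip.sense()['qd']).max())
E
```

```text
t: 16.37
tcp_pos: [0.466, 0.2864, 0.3343]
tool_rot: [0.066, 0.998, 0.0, -0.018]
force: [-0.5, -0.0, -1.7]
finger_gap: 0.277
gripper_force: 59.3
zmin [0.07956228 0.08401641 0.08447937 0.08590379]
0.08 13 [0.4609 0.2868 0.0891]
0.11 35 [0.4612 0.2868 0.1094]
0.14 43 [0.4617 0.2869 0.1419]
0.17 44 [0.4621 0.2857 0.1695]
0.2 47 [0.4624 0.2868 0.1986]
0.23 59 [0.4617 0.2884 0.2223]
[0.46603019 0.28637272 0.33434231] 0.001653941208542477
```

Upright to within a degree, centred within 3 mm, with the tip at about 0.083 m and the arm still. Handing in.

```bash
python3 -c "
from station import manip
print(manip.sign_off())"
```

```text
the job is handed in; nothing more can be done
None
```

I pressed the three keys fully down one at a time, largest to smallest, then drew out the ring stick and handed in while holding it still: upright to within about 1°, within 3 mm of the mat's centre, thin end about 8 cm above it.

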